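Eject the wide setting die from its nest

TASK

Two snap-setting dies sit flush in their nests. Press the ejector lever of the nest that holds the wide die all the way down so that the die rises, then lift that die out and stand it upright in the wooden tray, setting it down rather than dropping it. Leave the narrow die seated and its lever unpressed.

Things in the scene. Friction and masses are not known exactly. Their poses are not given: they have to be found in the camera images.
- wide_die: the wide setting die: an upright steel cylinder 38 mm across, 45 mm tall, with a shallow cup in its top, about 0.2 kg. Origin at the centre of its underside, z up. It starts seated in its nest, top flush with the block, 55 mm above the bench. With the lever fully down it stands 24 mm higher, so the top 24 mm can be grasped, and stays up when the lever is let go
- wide_nest: the wide die's nest: a fixed dark steel block with a round pocket (40 mm bore, floor 10 mm above the bench). Origin on the pocket's axis at bench level; x points away from the lever, z up. The block is 76 mm (x) by 70 mm (y), top 55 mm above the bench, on a foot 90 x 94 mm, 8 mm thick. Its lever sticks out of the middle of the -x side, which roughly faces the robot
- wide_lever_pad (a point): middle of the top face of the paddle (30 x 32 mm) at the end of that nest's lever, 112 mm from the pocket's axis. It starts 53 mm above the bench, tilted up 13 degrees, and moves down nearly straight to 23 mm at its stop; sideways it shifts less than 4 mm. Pressing takes about 6 to 9 N; no return spring, it stays where it is left
- wide_lever (a joint): angle of that lever, rad: 0 up (die seated) to 0.45 fully pressed (die 24 mm up)
- narrow_die: the narrow setting die, to be left alone: a steel cylinder 22 mm across and 45 mm tall, flush in another nest of the same outer shape and size, with its own lever. Origin at the centre of its underside
- narrow_lever (a joint): angle of the narrow die's lever, rad: 0 up, 0.45 fully pressed; to be left at 0
- tray: shallow square open tray of wood, fixed on the bench, 132 x 132 mm outside, 20 mm high, walls and floor 6 mm thick. Origin at the centre of its underside, x and y along its sides, z up

How it is judged:
By the outcome, as a careful person would: the job done as asked, in the order asked, and still so for the second after the job is handed in, with the robot touching nothing.
It also fails if it takes over 45 s, if anything falls off the work surface, if the arm or the gripper's body presses on something with over 40 N, if the wrist force passes 120 N, or if a joint passes its speed limit or range.

ROBOT

A 6-joint arm with a two-finger parallel gripper is mounted at the origin on a cart in front of the work surface, level with it; the furniture and walls round the work are solid. World frame = base frame: x ahead of the robot, y to its left, z up, the work surface at z = 0. Lengths are in mm, angles in degrees, forces in N, time in s.
With the tool pointing down it reaches from about 350 to 850 mm from the base axis. Payload 8.1 kg.
Tool frame: the origin (TCP) lies on the front face of the gripper's body, between the roots of the fingers; the fingertips stand r.finger_overhang ahead of it and the grasp point (between the pads) lies 54 mm ahead of it (r.finger_overhang is the distance from the TCP to the fingertips, in mm); y points along the fingers, z is the direction in which the jaws open and shut, and the axes are right-handed (so a half turn about y gives the same grasp; the last joint's range is limited). The gripper opens to 85 mm and grips with 20 to 120 N. Pads are 22 mm wide; open, the fingers measure 114 mm over their backs; the gripper's body (76 mm by 85 mm) begins 54 mm behind the grasp point. The pads swing forward as they close: fully open they stand 13 mm farther back than shut.
Start: joints at [-4.893, 7.471, 85.268, -0, 87.261, -4.893], TCP at [600.005, 0.022, 303.892] pointing down, gripper open.
Joint ranges: [-169.43, 169.43], [-51.17, 129.36], [1.28, 143.12], [-76.62, 256.62], [0, 156.53], [-152.29, 152.29]. Speed limits (degrees/s): [136.94, 136.94, 159.86, 180, 180, 180].

INTERFACE

Orientations are given as [roll, pitch, yaw] about the fixed x, y, z axes, in that order (R = Rz(yaw) Ry(pitch) Rx(roll)).
In Python, from bench import r gives the robot as it stands. The module is installed in compiled form; this text tells all that it offers.
- The arm moves only by the tool arm_command, never from a script. Its argument "increments" is a list of rows, each a list of 6 numbers: the shift along the tool's x, y, z in m, then the turn, a rotation vector about the tool's x, y, z in rad. In form: [[tx, ty, tz, wx, wy, wz], ...]. A call has exactly 10 rows; each row is the pose to reach, as a shift and turn from the pose commanded when the call began, along the tool's axes at that moment; what a row does not reach only later rows make up. A row lasts 1/8 s, in which the tool goes at most 62.5 mm and 10.7 degrees, less where a joint would pass 70% of its speed; a pose out of reach is approached as far as the arm can. A call with a gripper value outside its range is refused whole. "jaw" is the gripper's target within -1 to 1 (shut at 1, half-way at 0, fully open at -1), set as the call begins (left out, the last holds). The fingers move at their own pace and stop on an object; "force" is the grip in N (left out, the last holds). Time passes only in rows, so rows that repeat a pose let the fingers close, or fill a call up. It gives the time, the measured TCP pose, the force and the opening at its end, in the units of the state.
- r.sense(): the state, without advancing time (a new reading comes with each control period).
- r.snapshot(name): name is "scene" or "side" or "wrist"; returns the picture (480x640x3 uint8, red, green, blue); there is no depth.
- r.camera_model(name): a dict with "intrinsics" (3x3 intrinsics, pixels), "cam_to_world" (4x4, takes a point from camera to world coordinates). Camera axes: x right, y down, z forward; pixel columns grow to the right and rows downward; lengths in mm; the calibration is good to about 2 mm. The wrist camera is an equidistant fisheye: a pixel r from the principal point sees the ray r / f radians off the axis. A picture is of the moment at which its call begins: read the wrist's pose just before it. camera_model takes no time and is no camera call; for the wrist camera it gives the pose at the moment of the call.
- r.hand_in(): hands the job in, once; it reports no verdict.
Trained networks look in the newest picture that a camera, given by its name, has taken for a name from the list of things; names that differ only in an ending like _2 or _b are one class to them, and where a whole thing is asked for, a point or a joint stands for the part that bears it (a point fixed in the world has none). Each returns a list of dicts, best first, with "conf" (0 to 1); they miss things now and then, are a little off and sometimes report something else, mostly with a low value. They report only what shows in the picture. A call takes as long as a camera call.
- r.trace(camera, target): "mask" (480x640 bool, what is visible of it) and "position" ([column, row] in pixels, amid what is visible of it).
- r.spot_point(camera, target): "position" ([column, row] in pixels: a listed point, or the origin of a listed thing).
The state is a dict: "time": time; "joint_pos": joint angles; "qd": joint speeds; "joint_efforts": joint torques, N m; "tool_pos": TCP position; "tcp_rot": TCP orientation; "ft_force": force on the tool from outside, world axes, zero at the start; "wrist_torque": the same for the moment, N m; "finger_gap": finger opening in mm.
Only numpy, scipy, OpenCV 4.12 (cv2) and the standard library are available. Lean on these libraries where they do the work, as an engineer would, in place of code of your own. Each camera call takes 0.05 s, during which the arm holds its last target.

## Working session

There is one attempt and no reset: what is moved stays moved. The work goes in short steps, Python scripts to look and compute and a tool call to move; the robot and the scene stay as the last step left them, time stands still between calls to the robot, and variables do not carry over. Pictures are saved under pics/ and viewed, and the job is handed in when it is done.

Besides the shell and the picture viewer there is one more tool, called after "Request:" as name([rows], argument=value, ...), one row to a line, values as JSON. arm_command: Moves the arm, as the interface text tells. Its arguments: {"type":"object","properties":{"increments":{"type":"array","items":{"type":"array","items":{"type":"number"}}},"jaw":{"type":"number"},"force":{"type":"number"}},"required":["increments"]}

```bash
mkdir -p pics; python3 - <<'E'
from bench import r
import cv2,numpy as np
print(r.sense()); print(r.finger_overhang)
for n in ["scene","side"]:
    im=r.snapshot(n); 
    cv2.imwrite(f"pics/{n}0.png",im[:,:,::-1])
    m=r.camera_model(n); print(n,m["intrinsics"],m["cam_to_world"])
    for t in ["wide_die","wide_nest","wide_lever_pad","narrow_die","tray"]:
        print(t,[(d["position"],round(d["conf"],2)) for d in r.spot_point(n,t)])
print(r.sense()["time"])
E
```

```text
{'time': 0.0, 'joint_pos': array([-4.89326091e+00,  7.51530989e+00,  8.53306979e+01,  6.02129414e-04,
        8.72624937e+01, -4.89165240e+00]), 'qd': array([-0.00473084, -0.03695178, -0.01515494, -0.12390862, -0.0248048 ,
       -0.0763266 ]), 'joint_efforts': array([-1.90700346e-03, -5.69404185e+01, -5.00557995e+01, -2.19391650e-04,
        1.44415747e-02,  7.24149572e-05]), 'tool_pos': array([5.99570895e+02, 6.00488309e-02, 3.02828618e+02]), 'tcp_rot': array([-9.01080550e+01,  9.85130218e-03, -9.00016471e+01]), 'ft_force': array([0.16160808, 0.26171893, 0.05718986]), 'wrist_torque': array([-0.03873801, -0.02360531, -0.06116024]), 'finger_gap': 85.64800176670911}
72.6
scene [[444.65140765   0.         319.29163337]
 [  0.         444.65140765 237.15726273]
 [  0.           0.           1.        ]] [[-8.87715997e-01 -2.47570357e-01  3.88161341e-01  1.83905673e+02]
 [-4.59701132e-01  4.30489975e-01 -7.76758168e-01  6.08157875e+02]
 [ 2.52027311e-02 -8.67978859e-01 -4.95961211e-01  5.20415907e+02]
 [ 0.00000000e+00  0.00000000e+00  0.00000000e+00  1.00000000e+00]]
wide_die [([299.2, 257.3], 0.56)]
wide_nest [([297.4, 262.1], 0.81)]
wide_lever_pad [([341.5, 257.9], 0.81), ([299.4, 256.0], 0.48)]
narrow_die []
tray [([375.6, 227.8], 0.68)]
side [[619.61565343   0.         319.24604827]
 [  0.         619.61565343 239.11611942]
 [  0.           0.           1.        ]] [[-9.84474400e-01 -7.00125720e-02  1.60960852e-01  3.48962192e+02]
 [-1.75065888e-01  3.25128069e-01 -9.29324310e-01  9.64452041e+02]
 [ 1.27314942e-02 -9.43074747e-01 -3.32337074e-01  4.42280437e+02]
 [ 0.00000000e+00  0.00000000e+00  0.00000000e+00  1.00000000e+00]]
wide_die []
wide_nest [([348.7, 252.8], 0.7), ([290.2, 269.7], 0.6)]
wide_lever_pad [([349.1, 252.2], 0.84)]
narrow_die []
tray [([356.1, 234.8], 0.79)]
0.6
```

View pics/scene0.png

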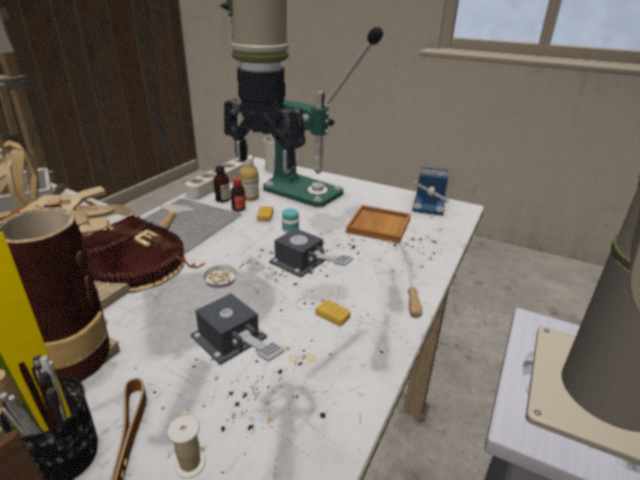

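View pics/side0.png

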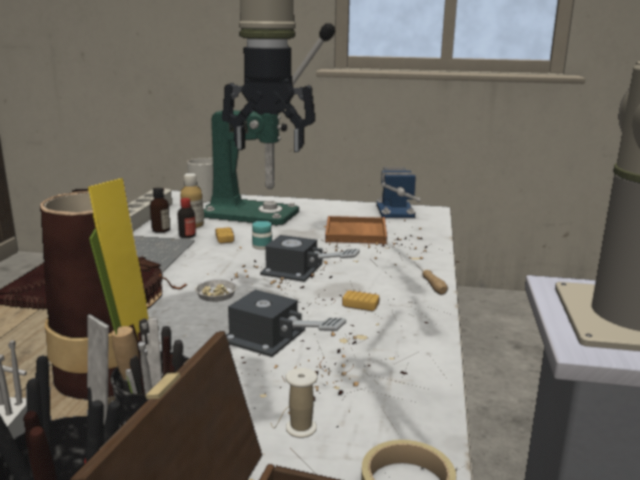

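```bash
python3 - <<'E'
from bench import r
import cv2
n="wrist"
im=r.snapshot(n); cv2.imwrite(f"pics/{n}0.png",im[:,:,::-1])
m=r.camera_model(n); print(n,m["intrinsics"],m["cam_to_world"])
for t in ["wide_die","wide_nest","wide_lever_pad","narrow_die","tray"]:
    print(t,[(d["position"],round(d["conf"],2)) for d in r.spot_point(n,t)],[(d["position"],round(d["conf"],2),d["mask"].sum()) for d in r.trace(n,t)])
E
```

```text
wrist [[371.64829954   0.         315.02903077]
 [  0.         371.64829954 240.09680736]
 [  0.           0.           1.        ]] [[ 9.99999984e-01 -1.34977639e-04 -1.20076141e-04  6.01210305e+02]
 [-1.66535454e-04 -9.46361300e-01 -3.23110294e-01  8.35831419e+01]
 [-7.00227483e-05  3.23110309e-01 -9.46361307e-01  3.73425330e+02]
 [ 0.00000000e+00  0.00000000e+00  0.00000000e+00  1.00000000e+00]]
wide_die [([296.3, 283.8], 0.79)] [([300.0, 305.1], 0.62, np.int64(1003))]
wide_nest [([299.9, 277.0], 0.73)] [([285.2, 280.7], 0.64, np.int64(8245))]
wide_lever_pad [([186.8, 280.5], 0.84)] [([200.3, 285.1], 0.58, np.int64(1549))]
narrow_die [([281.5, 31.7], 0.67)] [([276.4, 21.8], 0.71, np.int64(479))]
tray [([239.2, 422.9], 0.88)] [([241.7, 406.8], 0.91, np.int64(2091))]
```

View pics/wrist0.png

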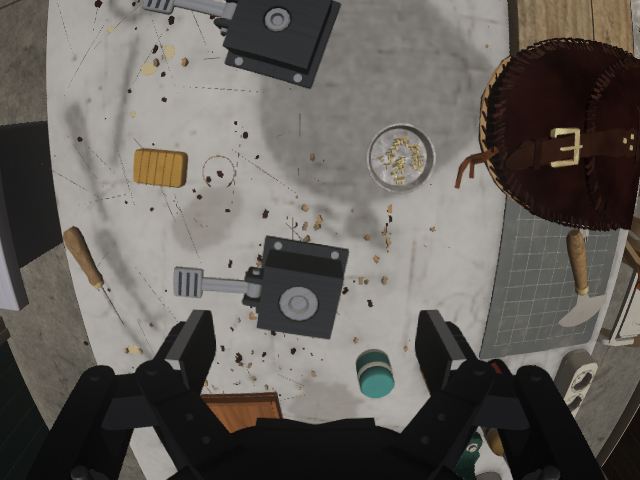

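The wrist view shows the wide die at about (299,303), its lever paddle at about (188,282), the narrow die at about (277,19), and the tray at about (240,420), partly hidden by the gripper. Next I'll triangulate these.

```bash
cat > h.py <<'E'
from bench import r
import cv2,numpy as np
def ray(m,name,p):
    K=m["intrinsics"];T=m["cam_to_world"]
    p=np.array(p,float).reshape(1,1,2)
    u=(cv2.fisheye.undistortPoints(p,K,np.zeros(4)) if name=="wrist" else cv2.undistortPoints(p,K,np.zeros(4))).ravel()
    return T[:3,3],T[:3,:3]@np.array([u[0],u[1],1])
def atz(name,p,z,m=None):
    o,d=ray(m or r.camera_model(name),name,p); return o+d*(z-o[2])/d[2]
def proj(name,P,m=None):
    m=m or r.camera_model(name); K=m["intrinsics"];T=np.linalg.inv(m["cam_to_world"])
    rv=cv2.Rodrigues(T[:3,:3])[0]; P=np.array(P,float).reshape(-1,1,3)
    f=cv2.fisheye.projectPoints(P,rv,T[:3,3],K,np.zeros(4)) if name=="wrist" else cv2.projectPoints(P,rv,T[:3,3],K,np.zeros(4))
    return f[0].reshape(-1,2)
E
python3 - <<'E'
from h import *
np.set_printoptions(precision=1,suppress=True)
r.snapshot("wrist")
d=r.trace("wrist","wide_die")[0]["mask"]
ys,xs=np.where(d); c,rad=cv2.minEnclosingCircle(np.stack([xs,ys],1).astype(np.float32)); print(c,rad,d.sum())
print("die",atz("wrist",c,55), "hand", atz("wrist",(299,303.5),55))
print("pad",atz("wrist",(188,282),53),atz("wrist",(186.8,280.5),53))
print("narrow",atz("wrist",(277,19),55))
print("tray edge",atz("wrist",(203,395),20),atz("wrist",(279,393),20))
for n in ["scene","side"]:
    r.snapshot(n)
    for t,z in [("wide_die",55),("wide_nest",55),("wide_lever_pad",53),("tray",6)]:
        for q in r.trace(n,t): print(n,t,q["conf"],q["position"],atz(n,q["position"],z),int(q["mask"].sum()))
    t=r.trace(n,"tray")[0]["mask"].astype(np.uint8)
    cs=max(cv2.findContours(t,0,2)[0],key=cv2.contourArea)
    q=cv2.approxPolyDP(cs,4,True).reshape(-1,2); 
    for k in q: print(k,atz(n,k,20))
    im=cv2.cvtColor(r.snapshot(n),4); cv2.imwrite(f"pics/{n}_z.png",cv2.resize(im[180:300,220:440] ,None,fx=3.6,fy=3.6,interpolation=2))
E
```

```text
(299.0, 302.0) 20.24855613708496 1105
die [585.6 -88.6  55. ] hand [585.6 -90.2  55. ]
pad [475.1 -69.7  53. ] [474.  -68.1  53. ]
narrow [569.3 171.   55. ]
tray edge [ 454.5 -251.2   20. ] [ 555.8 -240.2   20. ]
scene wide_die 0.26 [301.6, 257.3] [541.7 -33.2  55. ] 1890
scene wide_nest 0.64 [301.5, 256.1] [544.  -36.9  55. ] 1931
scene wide_lever_pad 0.48 [337.1, 258.7] [480.4 -65.8  53. ] 269
scene tray 0.77 [379.4, 225.9] [ 483.9 -320.8    6. ] 1720
[346 228] [ 540.9 -245.8   20. ]
[348 233] [ 526.8 -226.    20. ]
[399 243] [ 408.6 -241.2   20. ]
[410 214] [ 430.9 -394.6   20. ]
[361 206] [ 556.5 -374.7   20. ]
side wide_nest 0.76 [296.5, 257.5] [558.3 -15.9  55. ] 2449
side wide_nest 0.69 [342.6, 255.0] [481.7 -44.5  55. ] 257
side wide_lever_pad 0.66 [344.2, 257.2] [478.2 -39.6  53. ] 260
side wide_lever_pad 0.19 [354.0, 229.3] [ 480.3 -196.3   53. ] 1609
side tray 0.79 [354.9, 230.9] [ 492.8 -325.8    6. ] 1693
side tray 0.17 [323.7, 324.8] [484.9 129.3   6. ] 515
[328 217] [ 560.5 -370.2   20. ]
[326 242] [ 537. -202.   20.]
[386 243] [ 417.2 -221.6   20. ]
[383 218] [ 436.6 -389.6   20. ]
```

View pics/scene_z.png

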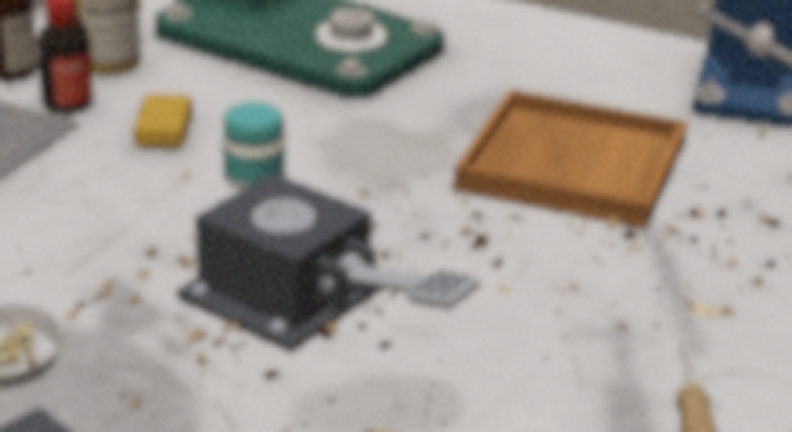

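Request:
arm_command([
  [0.007,0.015,-0.013,0,0,0],
  [0.014,0.031,-0.025,0,0,0],
  [0.021,0.046,-0.038,0,0,0],
  [0.028,0.062,-0.05,0,0,0],
  [0.035,0.077,-0.063,0,0,0],
  [0.042,0.093,-0.075,0,0,0],
  [0.049,0.108,-0.088,0,0,0],
  [0.057,0.124,-0.102,0,0,0],
  [0.064,0.14,-0.115,0,0,0],
  [0.069,0.15,-0.125,0,0,0],
], jaw=1, force=40)

```text
time: 3.2
tool_pos: [474.2, -69.2, 153.1]
tcp_rot: [-90.0, 0.0, -90.0]
ft_force: [-0.4, -0.2, 0.6]
finger_gap: -0.1
```

```bash
python3 - <<'E'
from h import *
np.set_printoptions(precision=1,suppress=True)
s=r.sense();print(s["time"],s["tool_pos"],s["tcp_rot"],s["finger_gap"],s["ft_force"])
for n in ["wrist","side"]:
    im=cv2.cvtColor(r.snapshot(n),4)
    for t in ["wide_lever_pad","tray","wide_die"]:
        print(n,t,[(d["position"],round(d["conf"],2)) for d in r.spot_point(n,t)])
    if n=="side": im=cv2.resize(im[180:330,220:420],None,fx=4,fy=4,interpolation=2)
    cv2.imwrite(f"pics/{n}1.png",im)
t=r.trace("wrist","tray")
for q in t:
    k=cv2.approxPolyDP(max(cv2.findContours(q["mask"].astype(np.uint8),0,2)[0],key=cv2.contourArea),5,True).reshape(-1,2)
    for p in k: print(p,atz("wrist",p,20))
E
```

```text
3.2 [474.2 -69.2 153.1] [-90.   0. -90.] -0.06484514875269369 [-0.4 -0.2  0.6]
wrist wide_lever_pad [([308.8, 292.9], 0.92)]
wrist tray []
wrist wide_die []
side wide_lever_pad [([347.9, 253.3], 0.77)]
side tray [([354.3, 233.1], 0.58)]
side wide_die []
```

View pics/wrist1.png

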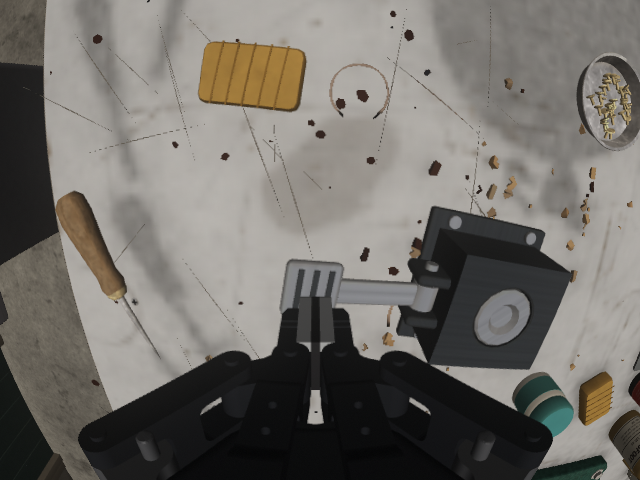

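View pics/side1.png

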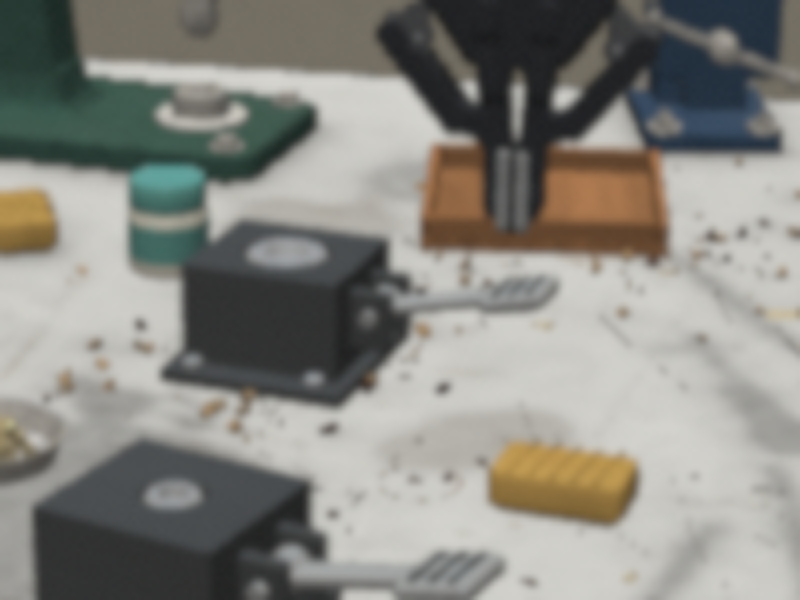

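```bash
python3 - <<'E'
from h import *
np.set_printoptions(precision=1,suppress=True)
print(atz("wrist",(312,286),53),atz("wrist",(308.8,292.9),53),"die",atz("wrist",(502.5,318),55))
print("tip proj",proj("wrist",[[474.2,-69.2,153.1-72.6],[475,-69,53]]))
E
```

```text
[475.4 -68.5  53. ] [473.8 -72.5  53. ] die [586. -91.  55.]
tip proj [[308.9 314.3]
 [311.2 286.8]]
```

The paddle is confirmed at (475,-69), so I'm pressing down now.

Request:
arm_command([
  [0,0.01,0.001,0,0,0],
  [0,0.02,0.001,0,0,0],
  [0,0.026,0.001,0,0,0],
  [0,0.031,0.001,0,0,0],
  [0,0.036,0.001,0,0,0],
  [0,0.041,0.001,0,0,0],
  [0,0.045,0.001,0,0,0],
  [0,0.049,0.001,0,0,0],
  [0,0.052,0.001,0,0,0],
  [0,0.055,0.001,0,0,0],
])

```text
time: 4.9
tool_pos: [476.2, -69.0, 99.3]
tcp_rot: [-90.0, -0.0, -90.0]
ft_force: [-2.9, 0.4, 8.4]
finger_gap: -0.2
```

Request:
arm_command([
  [0,0.001,0,0,0,0],
  [0,0.002,0,0,0,0],
  [0,0.003,0,0,0,0],
  [0,0.004,0,0,0,0],
  [0,0.0045,0,0,0,0],
  [0,0.005,0,0,0,0],
  [0,0.005,0,0,0,0],
  [0,0.005,0,0,0,0],
  [0,0.005,0,0,0,0],
  [0,0.005,0,0,0,0],
])

```text
time: 6.15
tool_pos: [476.9, -69.1, 96.6]
tcp_rot: [-89.9, -0.0, -90.0]
ft_force: [-13.1, 3.5, 30.9]
finger_gap: -0.0
```

```bash
python3 - <<'E'
from h import *
for n in ["side"]:
    im=cv2.cvtColor(r.snapshot(n),4)
    im=cv2.resize(im[200:300,250:383],None,fx=6,fy=6,interpolation=2)
    cv2.imwrite(f"pics/{n}2.png",im)
E
```

```text
(no output)
```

View pics/side2.png

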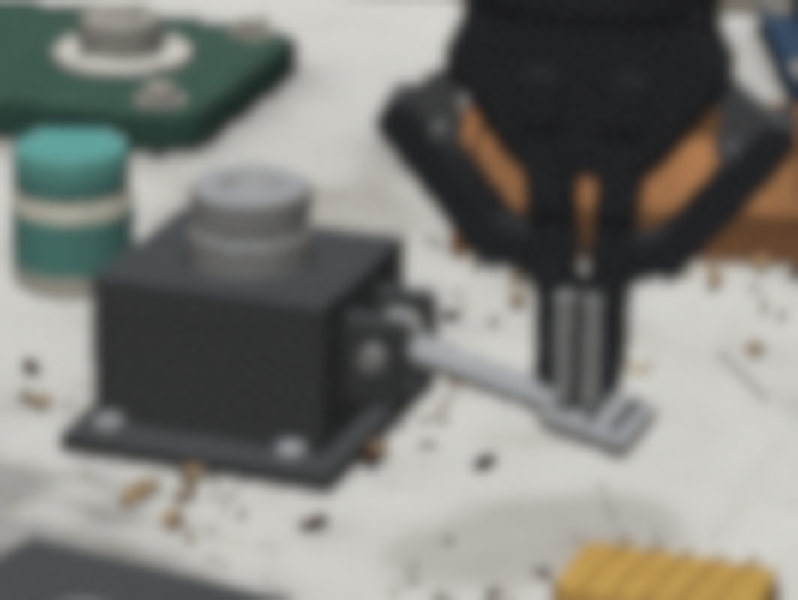

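The lever is at its stop: the force rose to 31 N with the motion stalled, and the side view shows the die up. I'm retreating and moving above the die.

Request:
arm_command([
  [0,-0.012,0,0,0,0],
  [0,-0.035,0,0,0,0],
  [0,-0.065,0,0,0,0],
  [0,-0.09,0.01,0,0,0],
  [0.003,-0.11,0.03,0,0,0],
  [0.008,-0.12,0.05,0,0,0],
  [0.013,-0.12,0.075,0,0,0],
  [0.018,-0.12,0.095,0,0,0],
  [0.0215,-0.12,0.11,0,0,0],
  [0.0215,-0.12,0.11,0,0,0],
])

```text
time: 7.45
tool_pos: [586.4, -90.6, 213.4]
tcp_rot: [-90.0, 0.0, -90.0]
ft_force: [0.4, -0.3, 0.0]
finger_gap: 0.1
```

Request:
arm_command([
  [0,0,0,0,0,0],
  [0,0,0,0,0,0],
  [0,0,0,0,0,0],
  [0,0,0,0,0,0],
  [0,0,0,0,0,0],
  [0,0,0,0,0,0],
  [0,0,0,0,0,0],
  [0,0,0,0,0,0],
  [0,0,0,0,0,0],
  [0,0,0,0,0,0],
], jaw=-1)

```text
time: 8.7
tool_pos: [586.0, -90.5, 213.9]
tcp_rot: [-90.0, 0.0, -90.0]
ft_force: [-0.6, -0.9, 0.1]
finger_gap: 85.4
```

```bash
python3 - <<'E'
from h import *
np.set_printoptions(precision=1,suppress=True)
cv2.imwrite("pics/wrist3.png",cv2.cvtColor(r.snapshot("wrist"),4))
for q in r.trace("wrist","wide_die"):
    ys,xs=np.where(q["mask"]);print(q["conf"],q["position"],atz("wrist",q["position"],79),xs.min(),xs.max(),ys.min(),ys.max())
im=cv2.cvtColor(r.snapshot("side"),4)
cv2.imwrite(f"pics/side3.png",cv2.resize(im[200:300,250:383],None,fx=6,fy=6,interpolation=2))
print(proj("wrist",[[586,-90.5,79]]))
E
```

```text
0.92 [310.3, 258.9] [584.4 -88.5  79. ] 280 342 221 290
[[313.1 262.1]]
```

View pics/wrist3.png

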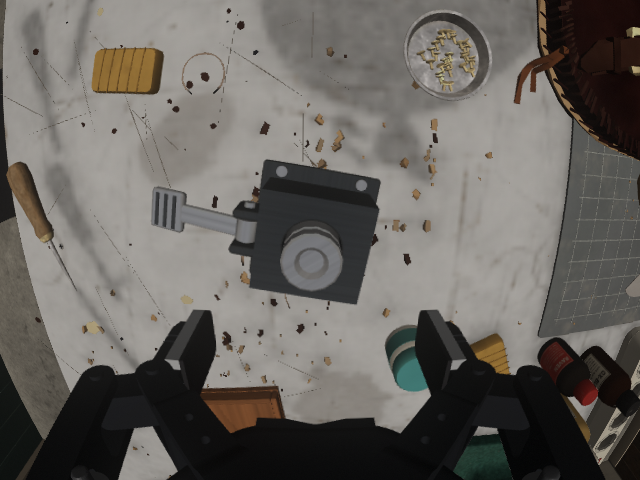

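View pics/side3.png

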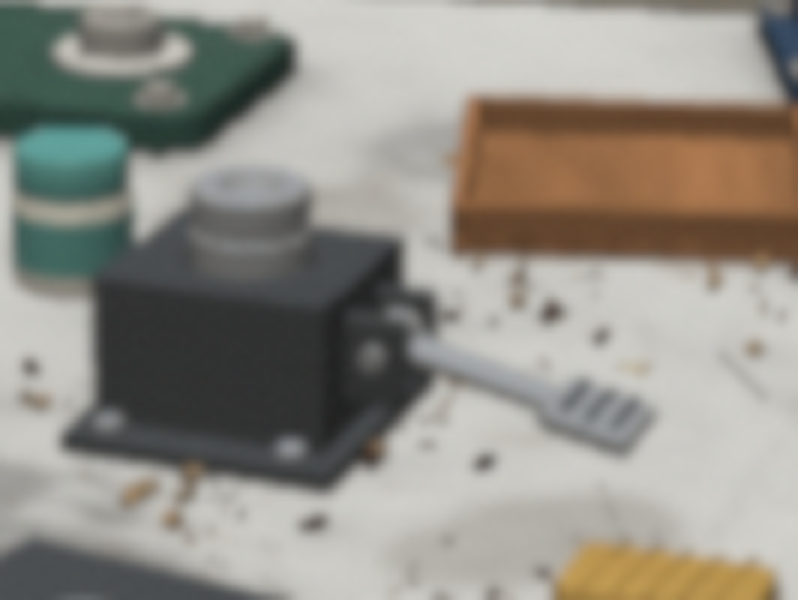

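The die is centred at about (311,262) in the wrist view, matching the prediction to 1 mm. The lever has stayed down. I'm descending around the die.

Request:
arm_command([
  [0,0.01,-0.001,0,0,0],
  [0,0.021,-0.001,0,0,0],
  [0,0.032,-0.001,0,0,0],
  [0,0.043,-0.001,0,0,0],
  [0,0.054,-0.001,0,0,0],
  [0,0.064,-0.001,0,0,0],
  [0,0.072,-0.001,0,0,0],
  [0,0.079,-0.001,0,0,0],
  [0,0.0835,-0.001,0,0,0],
  [0,0.0835,-0.001,0,0,0],
])

```text
time: 10.1
tool_pos: [584.9, -90.4, 130.1]
tcp_rot: [-90.0, 0.0, -90.0]
ft_force: [-1.0, -0.0, -1.0]
finger_gap: 85.5
```

Request:
arm_command([
  [0,0,0,0,0,0],
  [0,0,0,0,0,0],
  [0,0,0,0,0,0],
  [0,0,0,0,0,0],
  [0,0,0,0,0,0],
  [0,0,0,0,0,0],
  [0,0,0,0,0,0],
  [0,0,0,0,0,0],
  [0,0,0,0,0,0],
  [0,0,0,0,0,0],
], jaw=1, force=40)

```text
time: 11.35
tool_pos: [584.8, -90.5, 130.6]
tcp_rot: [-90.0, -0.0, -90.0]
ft_force: [-5.3, 0.1, 5.2]
finger_gap: 36.5
```

```bash
python3 - <<'E'
from h import *
im=cv2.cvtColor(r.snapshot("side"),4)
cv2.imwrite(f"pics/side4.png",cv2.resize(im[200:300,250:383],None,fx=6,fy=6,interpolation=2))
E
```

```text
(no output)
```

View pics/side4.png

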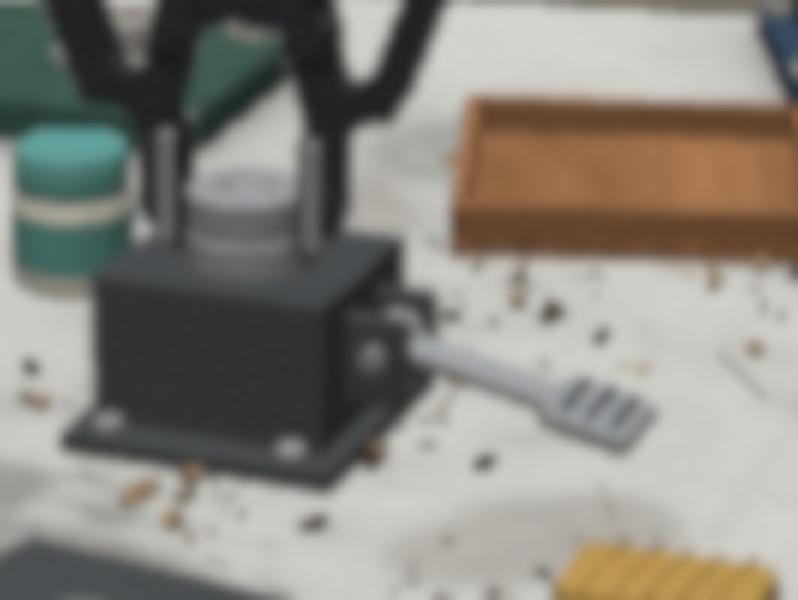

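Request:
arm_command([
  [0,-0.003,0,0,0,0],
  [0,-0.008,0,0,0,0],
  [0,-0.014,0,0,0,0],
  [0,-0.021,0,0,0,0],
  [0,-0.029,0,0,0,0],
  [0,-0.038,0,0,0,0],
  [0,-0.047,0,0,0,0],
  [0,-0.055,0,0,0,0],
  [0,-0.06,0,0,0,0],
  [0,-0.06,0,0,0,0],
])

```text
time: 12.65
tool_pos: [585.3, -90.5, 190.9]
tcp_rot: [-90.0, -0.0, -90.0]
ft_force: [-0.3, 0.6, -2.9]
finger_gap: 36.5
```

```bash
python3 - <<'E'
from h import *
np.set_printoptions(precision=1,suppress=True)
im=cv2.cvtColor(r.snapshot("side"),4)
cv2.imwrite(f"pics/side5.png",cv2.resize(im[160:310,200:400],None,fx=4,fy=4,interpolation=2))
cv2.imwrite("pics/wrist5.png",cv2.cvtColor(r.snapshot("wrist"),4))
for q in r.trace("wrist","tray"): 
    print(q["conf"],q["position"])
    k=cv2.approxPolyDP(max(cv2.findContours(q["mask"].astype(np.uint8),0,2)[0],key=cv2.contourArea),5,True).reshape(-1,2)
    for p in k: print(p,atz("wrist",p,20))
for p in [(204,393),(276,388)]: print(atz("wrist",p,20))
E
```

```text
0.68 [201.1, 439.3]
[212 412] [ 491.4 -255.    20. ]
[172 455] [ 432.7 -331.6   20. ]
[177 469] [ 431.9 -358.1   20. ]
[214 444] [ 485.3 -302.9   20. ]
[ 487.8 -231.1   20. ]
[ 552.8 -220.4   20. ]
```

View pics/side5.png

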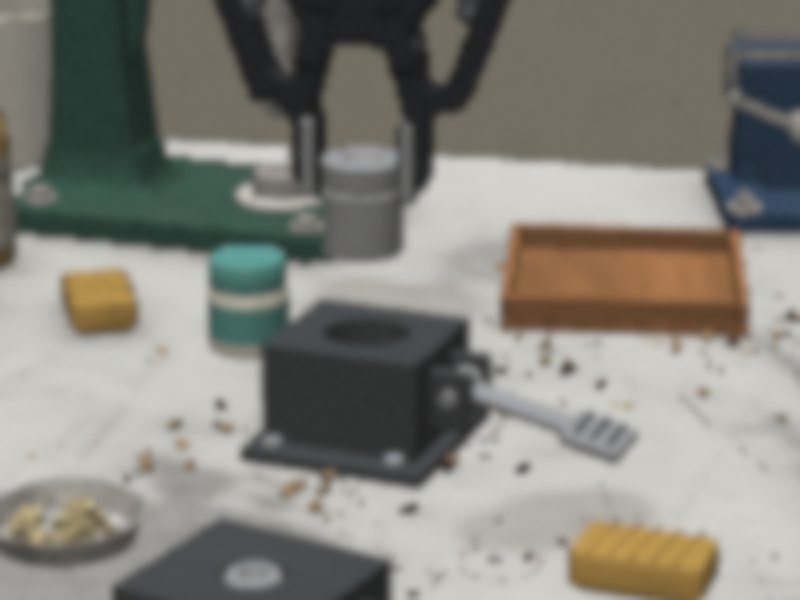

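View pics/wrist5.png

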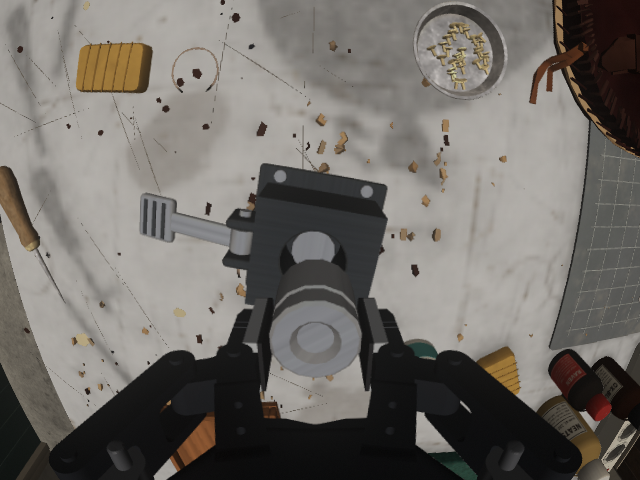

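The die is held upright and the nest is empty. I'll fit the tray's pose from both fixed cameras.

```bash
python3 - <<'E'
from h import *
from scipy.optimize import minimize
np.set_printoptions(precision=1,suppress=True)
M={}
for n in ["scene","side"]:
    im=cv2.cvtColor(r.snapshot(n),4)
    q=r.trace(n,"tray")[0]; M[n]=(r.camera_model(n),q["mask"]); print(n,q["conf"],q["mask"].sum())
    o=im.copy();o[q["mask"]]=(0,0,255)
    M[n]+=(im,)
def box(v):
    c,s=np.cos(v[2]),np.sin(v[2])
    return np.array([[v[0]+c*a-s*b,v[1]+s*a+c*b,z] for z in (0,20) for a,b in ((-66,-66),(66,-66),(66,66),(-66,66))])
def hull(n,v): return cv2.convexHull(proj(n,box(v),M[n][0]).astype(np.float32))
def iou(n,v):
    S=8; x0,y0=300,170
    k=np.zeros((110*S,160*S),np.uint8); cv2.fillConvexPoly(k,((hull(n,v)-[x0,y0]+.5)*S).astype(np.int32),1)
    m=cv2.resize(M[n][1][y0:y0+110,x0:x0+160].astype(np.uint8),None,fx=S,fy=S,interpolation=0)
    return (k&m).sum()/(k|m).sum()
for ns in (["scene"],["side"],["scene","side"]):
    f=lambda u:-sum(iou(n,[u[0],u[1],u[2]/50]) for n in ns)
    b=min((minimize(f,[488,-310,y],method="Nelder-Mead",options=dict(initial_simplex=[[488,-310,y],[500,-310,y],[488,-298,y],[488,-310,y+8]])) for y in (-8,0,8)),key=lambda z:z.fun)
    print(ns,b.x[:2],np.degrees(b.x[2]/50),b.fun); v=[b.x[0],b.x[1],b.x[2]/50]
for i,n in enumerate(M):
    im=M[n][2]; z=cv2.resize(im[170:280,300:450],None,fx=4,fy=4,interpolation=2)
    cv2.polylines(z,[((hull(n,v)-[300,170]+.5)*4).astype(np.int32)],True,(0,255,0),1); M[n]+=(z,)
cv2.imwrite("pics/tray.png",cv2.resize(np.hstack([M[n][3] for n in M]),(800,293)))
print(r.sense()["time"])
E
```

```text
scene 0.87 1771
side 0.76 1609
['scene'] [ 487.9 -328.1] 6.7811529554285865 -0.9708246630460122
['side'] [ 490.8 -325.4] 6.809623073563871 -0.9454006862862347
['scene', 'side'] [ 489.  -327.5] 5.817841538680867 -1.8935450021102977
13.0
```

View pics/tray.png

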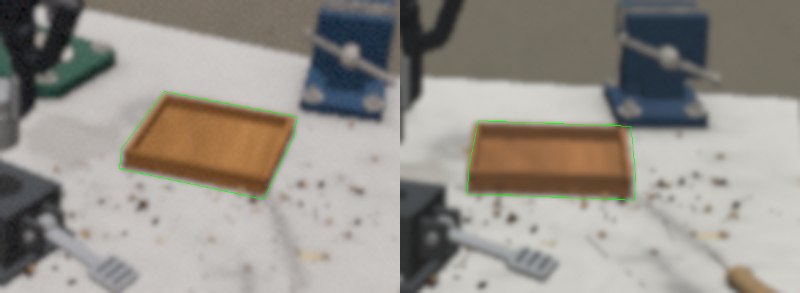

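Request:
arm_command([
  [0.01,0,-0.004,0,0,0],
  [0.03,0,-0.012,0,0,0],
  [0.06,0,-0.024,0,0,0],
  [0.095,0,-0.038,0,0,0],
  [0.13,0,-0.053,0,0,0],
  [0.165,0,-0.067,0,0,0],
  [0.195,0,-0.079,0,0,0],
  [0.218,0,-0.088,0,0,0],
  [0.232,0,-0.094,0,0,0],
  [0.237,0,-0.096,0,0,0],
])

```text
time: 14.25
tool_pos: [488.2, -328.6, 190.4]
tcp_rot: [-90.0, 0.0, -90.1]
ft_force: [0.4, 0.9, -2.2]
finger_gap: 36.3
```

Request:
arm_command([
  [0,0.006,0,0,0,0],
  [0,0.018,0,0,0,0],
  [0,0.032,0,0,0,0],
  [0,0.046,0,0,0,0],
  [0,0.058,0,0,0,0],
  [0,0.066,0,0,0,0],
  [0,0.072,0,0,0,0],
  [0,0.076,0,0,0,0],
  [0,0.078,0,0,0,0],
  [0,0.078,0,0,0,0],
])

```text
time: 15.5
tool_pos: [489.1, -327.6, 112.5]
tcp_rot: [-90.0, -0.0, -90.0]
ft_force: [-0.5, -0.3, -1.7]
finger_gap: 36.4
```

```bash
python3 - <<'E'
from h import *
a=[]
for n in ["scene","side"]:
    im=cv2.cvtColor(r.snapshot(n),4)
    a.append(cv2.resize(im[150:260,300:450],(400,293),interpolation=2))
cv2.imwrite("pics/p6.png",np.hstack(a)); print(r.sense()["ft_force"])
cv2.imwrite("pics/w6.png",cv2.cvtColor(r.snapshot("wrist"),4))
E
```

```text
[-0.2002856   0.93067528 -2.28823995]
```

View pics/p6.png

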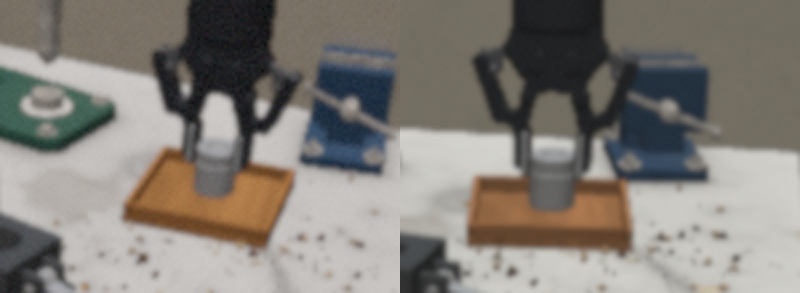

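View pics/w6.png

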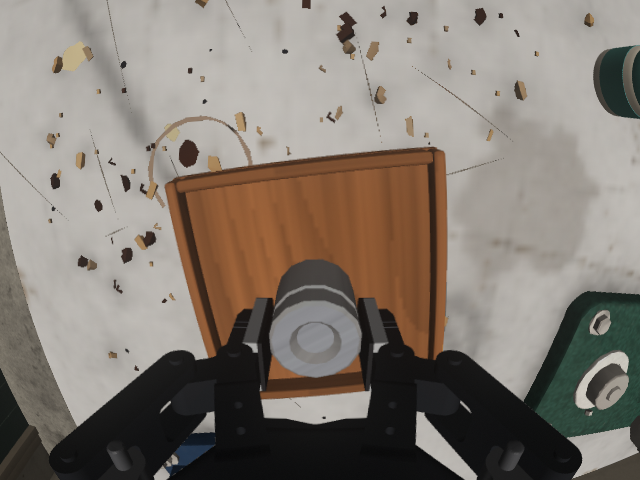

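The die is centred over the tray and upright. I'm lowering it gently until it touches.

Request:
arm_command([
  [0,0.0015,0,0,0,0],
  [0,0.003,0,0,0,0],
  [0,0.0045,0,0,0,0],
  [0,0.006,0,0,0,0],
  [0,0.007,0,0,0,0],
  [0,0.008,0,0,0,0],
  [0,0.0085,0,0,0,0],
  [0,0.009,0,0,0,0],
  [0,0.009,0,0,0,0],
  [0,0.009,0,0,0,0],
])

```text
time: 16.9
tool_pos: [489.0, -327.5, 103.4]
tcp_rot: [-90.0, -0.0, -90.0]
ft_force: [0.1, -1.1, -2.8]
finger_gap: 36.6
```

Request:
arm_command([
  [0,0.0003,0,0,0,0],
  [0,0.0006,0,0,0,0],
  [0,0.0009,0,0,0,0],
  [0,0.0012,0,0,0,0],
  [0,0.0014,0,0,0,0],
  [0,0.0016,0,0,0,0],
  [0,0.0016,0,0,0,0],
  [0,0.0016,0,0,0,0],
  [0,0.0016,0,0,0,0],
  [0,0.0016,0,0,0,0],
])

```text
time: 18.15
tool_pos: [489.1, -327.6, 103.1]
tcp_rot: [-90.0, -0.0, -90.0]
ft_force: [-5.9, 3.7, 11.3]
finger_gap: 36.6
```

Contact shows at 11 N. I'll ease off a little, open, then rise.

Request:
arm_command([
  [0,-0.0004,0,0,0,0],
  [0,-0.0008,0,0,0,0],
  [0,-0.0008,0,0,0,0],
  [0,-0.0008,0,0,0,0],
  [0,-0.0008,0,0,0,0],
  [0,-0.0008,0,0,0,0],
  [0,-0.0008,0,0,0,0],
  [0,-0.0008,0,0,0,0],
  [0,-0.0008,0,0,0,0],
  [0,-0.0008,0,0,0,0],
])

```text
time: 19.4
tool_pos: [489.2, -327.6, 103.1]
tcp_rot: [-90.0, -0.0, -90.0]
ft_force: [-3.2, 0.5, 6.0]
finger_gap: 36.6
```

Request:
arm_command([
  [0,0,0,0,0,0],
  [0,0,0,0,0,0],
  [0,0,0,0,0,0],
  [0,0,0,0,0,0],
  [0,0,0,0,0,0],
  [0,0,0,0,0,0],
  [0,0,0,0,0,0],
  [0,0,0,0,0,0],
  [0,0,0,0,0,0],
  [0,0,0,0,0,0],
], jaw=-1)

```text
time: 20.65
tool_pos: [489.0, -327.5, 102.6]
tcp_rot: [-90.0, -0.0, -90.0]
ft_force: [0.3, -0.7, 0.7]
finger_gap: 85.3
```

Request:
arm_command([
  [0,-0.005,0,0,0,0],
  [0,-0.015,0,0,0,0],
  [0,-0.03,0,0,0,0],
  [0,-0.05,0,0,0,0],
  [0,-0.07,0,0,0,0],
  [0,-0.09,0,0,0,0],
  [0,-0.11,0,0,0,0],
  [0,-0.125,0,0,0,0],
  [0,-0.13,0,0,0,0],
  [0,-0.13,0,0,0,0],
])

```text
time: 21.9
tool_pos: [489.0, -327.5, 232.6]
tcp_rot: [-90.0, -0.0, -90.0]
ft_force: [-0.5, 0.9, 0.2]
finger_gap: 85.5
```

```bash
python3 - <<'E'
from h import *
a=[]
for n in ["scene","side"]:
    im=cv2.cvtColor(r.snapshot(n),4)
    a.append(cv2.resize(im[190:370,190:430],(400,300),interpolation=2))
w=cv2.cvtColor(r.snapshot("wrist"),4)
cv2.imwrite("pics/f.png",np.vstack([np.hstack(a),cv2.resize(np.hstack([w,w*0]),(800,300))]))
s=r.sense();print(s["time"],s["qd"].round(2),s["finger_gap"])
E
```

```text
22.05 [-0.06  0.05 -0.06 -0.06  0.12  0.1 ] 85.49041441598975
```

View pics/f.png

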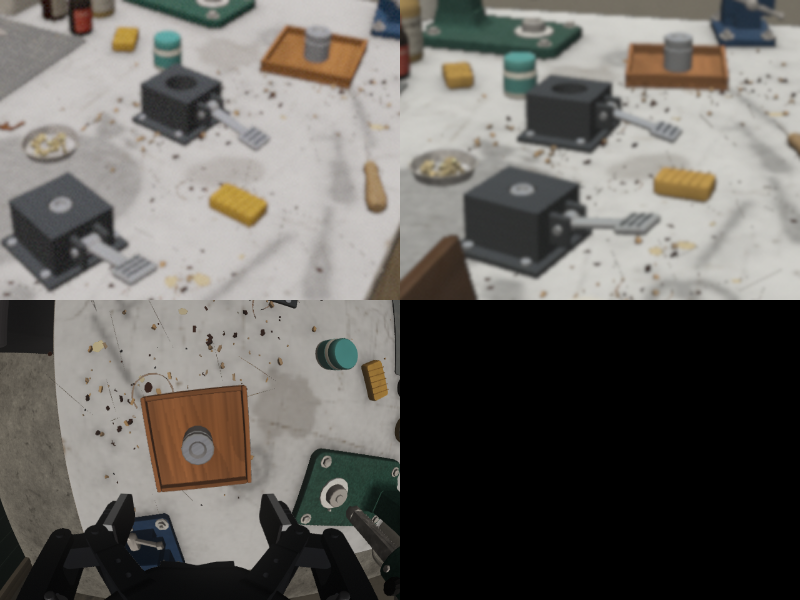

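The die stands upright near the middle of the tray, and the gripper is clear of it. The wide lever is down, and the narrow die is still seated with its lever up.

```bash
python3 -c "
from bench import r
print(r.hand_in())"
```

```text
the job is handed in; nothing more can be done
None
```

The job is done and handed in at about 22 s. I pressed the wide nest's lever to its stop, and the die came up. I then lifted the die out, lowered it into the tray until it touched, opened the gripper and moved clear.

- **Last checks:** the final pictures show the wide die upright near the middle of the tray and its lever down. The narrow die is still flush with its lever up. The gripper was about 130 mm above where it let go of the die, open, with almost no force on the wrist.
- **Forces:** the vertical reading reached about 31 N at the lever's stop and 11 N at set-down, with smaller sideways forces. These are readings at the end of each move, so a brief peak in between would not show.
- **Disagreements:**
  - The finger opening read about 36.5 mm on the 38 mm die, but the grip held without slipping.
  - The networks missed the dies in some views and gave poor positions for the nest in the side camera. I used the wrist camera for the die and lever, and a two-camera outline fit for the tray.

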